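# Steam ironing station: lock the iron, then hold the filler flap at the green mark

## Task

Get the steam station ready for me to fill: first press the orange bar of the locking hoop down behind the iron's heel until it clicks and stays down by itself, then take the orange grip of the sprung filler flap and lift the flap until the green band on its side wings shows but no red. Finish while still holding the flap at that opening (about 40 degrees), because its spring would snap it shut: do not let go, I pour while you hold. Never swing the flap far into the red, and leave the iron and the other things on the worktop where they stand.

Things in the scene. Friction and masses are not known exactly. Their poses are not given: they have to be found in the camera images.
- station: white and grey steam ironing station, fixed, 220 mm wide (its x) by 390 mm long (its y). Origin: centre of its underside; z up. Iron rest and locking hoop: -y part; water tank with filler flap: +y end. Its -x side looks roughly to the robot. Cheeks and catch housings of the hoop, at x = +-100 mm, rise to 175 mm; the flat top round the filler mouth is at 112 mm.
- hoop (a joint): angle (rad) of the dark U-shaped locking hoop: 0 up, its arms 0.95 rad above level towards the station's -y end; grows as the bar is pressed. A spring lifts it (1.5 N at the bar when up, 2.5 N low down). From 0.61 a sprung catch resists (12 N at the bar); past about 0.72 it snaps over an arm and the hoop stays by itself at 0.80. End stop 0.86. Pulling up with 6 N frees it.
- hoop_hinge (a point): middle of the hoop's hinge line, fixed in the station at (0, -100, 135) mm; the hinge line runs along the station's x. Axes as the station's.
- hoop_grip (a point): centre of the orange grip on the hoop's crossbar, moves with it: a round bar 24 mm thick, 70 mm long along the station's x, 100 mm from the hinge line. At hoop angle q it lies at station y = -100 - 100 cos(0.95 - q), z = 135 + 100 sin(0.95 - q) mm: down 70 mm and 42 mm towards -y in all. Press from above along that arc; 25 mm is free on its +y side up to the iron's handle.
- flap (a joint): opening angle (rad) of the white filler flap: 0 shut and level, grows as its free edge rises; a spring hinge drives it shut (3 N at the grip when shut, 7 N at 0.7, 9 N at 1.2). The side wings rise out of the mouth with it: grey only up to 0.576 (33 degrees), then the green band up to 0.855 (49 degrees), then red. Middle of the green: 0.71 (41 degrees). End stop 1.25.
- flap_hinge (a point): middle of the flap's hinge line, fixed in the station at (-66, 127.5, 118) mm; the hinge line runs along the station's y on the -x (near) edge of the filler mouth, and the free edge is on the +x side. Axes as the station's.
- flap_grip (a point): centre of the orange grip block on top of the flap, moves and turns with it (its x: hinge to free edge; z: out of the flap's top). 14 mm thick (along the hinge), 36 mm long, 28 mm high; 114 mm along the flap from the hinge line and 16.5 mm above the 6 mm plate's middle plane, which holds the hinge line. Flap 132 mm to its free edge, 100 mm wide; 43 mm free on both sides of the grip.
- iron: loose steam iron, dark and blue, 1.1 kg, 250 by 112 mm, lying on the station's sloping rest, tip to the flap, heel under the hoop's bar. Origin: middle of its sole; y to the tip. Its handle's top is about 245 mm above the worktop. Leave it in place.
- jug: clear measuring jug, 108 mm across and 135 mm high, with a handle 82 mm out along its x; origin under its centre. Stands on the station's +x side, opposite the iron. Leave it.
- brush: dark wooden clothes brush, 170 mm long (its x), 50 mm wide, 38 mm high, lying bristles down to the right; origin under its centre. Leave it.
- starch: yellow aerosol can, 52 mm thick, 190 mm high, to the left; origin under its centre. Leave it.
- descaler: blue bottle, 68 mm thick, 200 mm high, to the left; origin under its centre. Leave it.
- capsules: white jar with an orange cap, 100 mm thick, 110 mm high, to the left; origin under its centre. Leave it.
- scoop: green measuring cup, 68 mm wide, 50 mm high, to the right; origin under its centre. Leave it.
- lint_roller: lint roller 230 mm long along its x, 44 mm thick, to the right; origin under it. Leave it.
Mind the look-alikes: they are no part of the job. Of the things that look like the scoop, take the one that is farthest to the robot's right at the start.

How it is judged:
By the outcome, as a careful person would: the job done as asked, in the order asked, and still so for the second after the job is handed in, while the arm keeps its last pose, push and grip.
It also fails if it takes over 61 s, if anything falls off the work surface, if the arm or the gripper's body presses on something with over 40 N, if the wrist force passes 120 N, or if a joint passes its speed limit or range.

## Robot

A 6-joint arm with a two-finger parallel gripper is mounted at the origin on the work surface. World frame = base frame: x ahead of the robot, y to its left, z up, the work surface at z = 0. Lengths are in m, angles in rad, forces in N, time in s.
With the tool pointing down it reaches from about 0.375 to 0.975 m from the base axis. Payload 3.8 kg.
Tool frame: the origin (TCP) lies where the fingers leave the gripper's body, on its centre line; the fingertips stand 73 mm ahead of it and the grasp point (between the pads) lies 54 mm ahead of it; z points along the fingers, y is the line along which they close (so a half turn about z gives the same grasp; the last joint's range is limited). The gripper opens to 85 mm and grips with 20 to 120 N. Pads are 22 mm wide; open, the fingers measure 114 mm over their backs; the gripper's body (76 mm by 85 mm) begins 54 mm behind the grasp point. The pads swing forward as they close: fully open they stand 13 mm farther back than shut.
Start: joints at [-1.385, 0.264, 1.604, -0, 1.274, -0.037], TCP at [0.149, -0.658, 0.304] pointing down, gripper open.
Joint ranges: [-2.63, 2.63], [-0.94, 2.18], [0.31, 2.57], [-1.31, 4.45], [0, 2.66], [-2.55, 2.55]. Speed limits (rad/s): [2.57, 2.57, 3.14, 3.14, 3.14, 3.14].

## Interface

Orientations are given as a rotation vector (axis times angle).
In Python, from workcell import read_state, viewer, bot gives the robot as it stands.
- The arm moves only by the tool jog_arm, never from a script. Its argument "increments" is a list that holds one entry, the list of rows, each a list of 7 numbers: the shift along the tool's x, y, z in units of 30 mm (1.0 is 30 mm), then the turn, a rotation vector about the tool's x, y, z in units of 6 degrees (1.0 is 6 degrees), then the opening, from -1 (shut) to 1 (fully open). A call has exactly 5 rows; each row shifts and turns the commanded pose from where the row before left it, along the tool's axes as they then stand; what a row does not reach is not made up. A row lasts 1/12 s, in which the tool goes at most 41.7 mm and 7.16 degrees, less where a joint would pass 70% of its speed; a pose out of reach is approached as far as the arm can. A call is refused whole if a number of a shift passes 1 or a number of a turn 1, either way. A call with a gripper value outside its range is refused whole. The fingers move at their own pace and stop on an object; "force" is the grip in N (left out, the last holds). Time passes only in rows, so rows that do not move let the fingers close, or fill a call up. It gives the time, the measured TCP pose, the force, the opening and the grip force at its end, in the units of the state.
- read_state(): the state, without advancing time (a new reading comes with each control period).
- viewer.read_camera(name): name is "scene" or "side" or "wrist"; returns (picture, depth): 480x640x3 uint8, blue, green, red; 480x640 float32, m along the optical axis (not along the pixel's ray), 0 where there is no reading.
- viewer.camera_params(name): a dict with "fx", "fy", "cx", "cy" (pixels), "k1" (the pictures are not rectified: a ray, as slopes to the right and down, at radius r is drawn at 1 + k1 r^2 times it, then the intrinsics apply), "R" (3x3) and "t" (3): a world point X has camera coordinates R X + t; the wrist camera has in their place "hand_eye" (4x4, takes a point from camera to tool coordinates, whose origin is the TCP and whose axes are the flange's). Camera axes: x right, y down, z forward; pixel columns grow to the right and rows downward; lengths in m; the calibration is good to about 2 mm. A picture is of the moment at which its call begins: read the wrist's pose just before it. camera_params takes no time and is no camera call.
- bot.finish_job(): hands the job in; it is judged then, once.
The state is a dict: "time": time; "q": joint angles; "joint_vel": joint speeds; "joint_torque": joint torques, N m; "tool_pos": TCP position; "tcp_rot": TCP orientation; "wrist_force": force on the tool from outside, world axes, zero at the start; "torque": the same for the moment, N m; "width": opening from 0.0 (shut) to 1.0 (fully open); "grip_force": force on a finger pad.
Only numpy, scipy, OpenCV 4.12 (cv2) and the standard library are available. Lean on these libraries where they do the work, as an engineer would, in place of code of your own. Each camera call takes 0.05 s, during which the arm holds its last target. There are 200 camera calls.

## Working session

There is one attempt and no reset: what is moved stays moved. The work goes in short steps, Python scripts to look and compute and a tool call to move; the robot and the scene stay as the last step left them, time stands still between calls to the robot, and variables do not carry over. Pictures are saved under pics/ and viewed, at most 10 in all, crops included, and the job is handed in when it is done.

Besides the shell and the picture viewer there is one more tool, called after "Emit:" in YAML: its name, and indented under it one key for each argument. jog_arm: Moves the arm, as the interface text tells. Its arguments: {"type":"object","properties":{"increments":{"type":"array","items":{"type":"array","items":{"type":"array","items":{"type":"number"}}}},"force":{"type":"number"}},"required":["increments"]}

```bash
mkdir -p pics; ls; python3 - <<'E'
from workcell import read_state, viewer, bot
import cv2,numpy as np
s=read_state();print(s)
for n in("scene","side"):
    p,d=viewer.read_camera(n);cv2.imwrite(f"pics/{n}0.png",p);np.savez(f"pics/{n}0.npz",p=p,d=d)
    c=viewer.camera_params(n);print(n,c)
print(viewer.camera_params("wrist"))
E
```

```text
pics
{'time': 0.0, 'q': array([-1.38487952e+00,  2.64747842e-01,  1.60539539e+00,  6.04681086e-07,
        1.27368371e+00, -3.69200676e-02]), 'joint_vel': array([-0.00063644,  0.00104305, -0.00120421,  0.00026702, -0.00065408,
        0.00107425]), 'joint_torque': array([-2.26835050e-04, -5.15117705e+01, -3.67318225e+01, -1.85466756e-04,
        1.29128623e-02,  1.05921356e-05]), 'tool_pos': array([ 0.14905209, -0.65774906,  0.30255387]), 'tcp_rot': array([-3.11989855e+00, -3.49059555e-01,  2.60128349e-04]), 'wrist_force': array([-0.01298213,  0.31080918,  0.21820429]), 'torque': array([-0.01372513, -0.00348222,  0.01373745]), 'grip_force': 0.0, 'width': 0.9999289300981792}
scene {'fx': 573.7226993458288, 'fy': 573.7226993458288, 'cx': 312.12216792462317, 'cy': 236.95271138228338, 'k1': 0.020664890054829202, 'R': array([[ 0.6164176 ,  0.78727727,  0.0149617 ],
       [ 0.66547684, -0.51070596, -0.54435282],
       [-0.42091557,  0.34550532, -0.83872293]]), 't': array([-0.33313344, -0.2747418 ,  1.61158021])}
side {'fx': 451.44644527768696, 'fy': 451.44644527768696, 'cx': 315.21237637127274, 'cy': 231.39790368474348, 'k1': -0.05606471552162198, 'R': array([[ 0.98920519, -0.1446009 , -0.02374173],
       [-0.09986513, -0.54666944, -0.83137205],
       [ 0.10723826,  0.82476852, -0.55520883]]), 't': array([-0.50660006,  0.18124653,  1.25024202])}
{'fx': 395.43355467429274, 'fy': 395.43355467429274, 'cx': 315.55008031512426, 'cy': 242.4971711389983, 'k1': -0.02730949889066358, 'hand_eye': array([[-6.44244266e-04, -9.56737895e-01, -2.90950484e-01,
         7.47713958e-02],
       [ 9.99999616e-01, -4.43309044e-04, -7.56532358e-04,
        -8.92719491e-05],
       [ 5.94822194e-04, -2.90950860e-01,  9.56737813e-01,
        -6.98939948e-02],
       [ 0.00000000e+00,  0.00000000e+00,  0.00000000e+00,
         1.00000000e+00]])}
```

View pics/scene0.png

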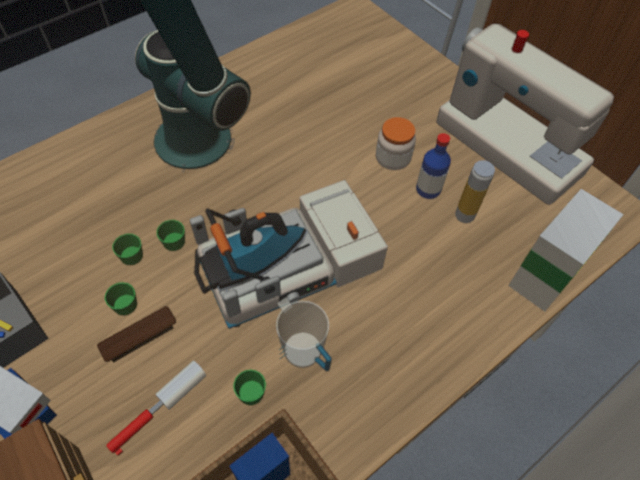

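View pics/side0.png

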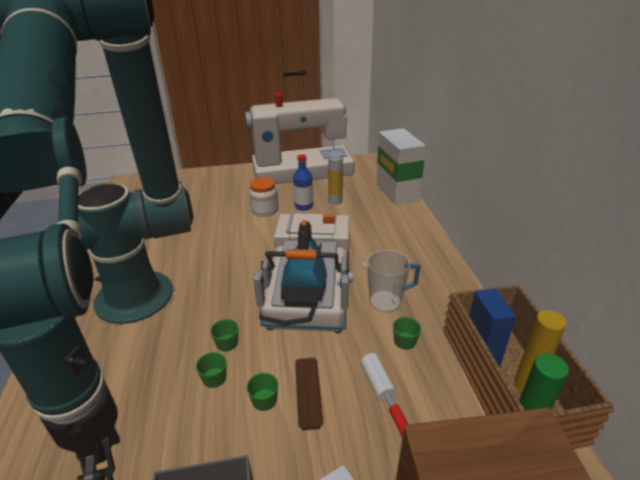

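The hoop's orange bar is at scene (221,237) and side (301,254). The flap's orange grip is at scene (352,229) and side (329,218). The small orange dot at scene (262,216) is on the iron's handle. The green cups are not part of this job. Next I measure both grips.

```bash
cat > h.py <<'E'
import cv2,numpy as np
from workcell import read_state, viewer, bot
from scipy.spatial.transform import Rotation as Ro
def cam(n,s=None):
    c=viewer.camera_params(n)
    K=np.array([[c['fx'],0,c['cx']],[0,c['fy'],c['cy']],[0,0,1]])
    D=np.array([c['k1'],0,0,0.])
    if 'R' in c: R,t=np.array(c['R']),np.array(c['t'])
    else:
        T=np.eye(4);T[:3,:3]=Ro.from_rotvec(s['tcp_rot']).as_matrix();T[:3,3]=s['tool_pos']
        M=np.linalg.inv(T@c['hand_eye']);R,t=M[:3,:3],M[:3,3]
    return K,D,R,t
def ray(C,uv):
    K,D,R,t=C;p=cv2.undistortPoints(np.array([[uv]],float),K,D)[0,0]
    return -R.T@t,R.T@np.array([p[0],p[1],1.])
def plane(C,uv,z):
    o,d=ray(C,uv);return o+d*(z-o[2])/d[2]
def tri(r1,r2):
    A=np.c_[r1[1],-r2[1]];a,b=np.linalg.lstsq(A,r2[0]-r1[0],rcond=None)[0]
    p,q=r1[0]+a*r1[1],r2[0]+b*r2[1];return (p+q)/2,np.linalg.norm(p-q)
def proj(C,X):
    K,D,R,t=C;return cv2.projectPoints(np.array([X],float),R,t,K,D)[0][0,0]
def orange(p):
    h=cv2.cvtColor(p,cv2.COLOR_BGR2HSV)
    return cv2.inRange(h,(5,170,110),(16,255,255))
def blobs(p,amin=15):
    n,l,st,ce=cv2.connectedComponentsWithStats(orange(p))
    return [(int(st[i,4]),tuple(ce[i].round(1)),st[i,:4].tolist(),l==i) for i in range(1,n) if st[i,4]>=amin]
E
python3 - <<'E'
from h import *
for n in("scene","side"):
    z=np.load(f"pics/{n}0.npz");p,d=z['p'],z['d'];C=cam(n)
    for a,c,b,m in blobs(p):
        ys,xs=np.where(m&(d>0))
        P=np.array([(lambda o,r,dd:o+r*dd)(*ray(C,(x,y)),d[y,x]) for x,y in zip(xs,ys)])
        print(n,a,c,b,np.median(P,0).round(3),P.min(0).round(3),P.max(0).round(3))
E
```

```text
scene 607 (np.float64(398.2), np.float64(129.5)) [383, 118, 32, 24] [0.39  0.399 0.11 ] [0.347 0.358 0.099] [0.431 0.443 0.12 ]
scene 32 (np.float64(260.6), np.float64(215.4)) [257, 213, 8, 6] [ 0.48  -0.091  0.248] [ 0.472 -0.098  0.241] [ 0.486 -0.083  0.252]
scene 44 (np.float64(352.2), np.float64(228.0)) [349, 223, 8, 11] [0.571 0.087 0.148] [0.556 0.082 0.139] [0.585 0.094 0.153]
scene 266 (np.float64(219.7), np.float64(237.3)) [211, 224, 19, 29] [ 0.461 -0.18   0.227] [ 0.425 -0.195  0.218] [ 0.495 -0.164  0.234]
side 243 (np.float64(261.5), np.float64(183.8)) [250, 178, 24, 13] [0.385 0.393 0.11 ] [0.346 0.358 0.1  ] [0.426 0.443 0.114]
side 77 (np.float64(328.4), np.float64(217.5)) [324, 214, 10, 8] [0.568 0.085 0.141] [0.553 0.079 0.13 ] [0.58  0.098 0.152]
side 17 (np.float64(303.9), np.float64(222.6)) [302, 221, 5, 4] [ 0.477 -0.092  0.247] [ 0.472 -0.098  0.244] [ 0.482 -0.085  0.249]
side 242 (np.float64(301.1), np.float64(253.4)) [286, 249, 30, 10] [ 0.459 -0.184  0.224] [ 0.424 -0.196  0.202] [ 0.49  -0.137  0.231]
```

Measured against the given sizes:
- Bar centre is about (0.460, -0.182, 0.217).
- Flap grip centre is about (0.569, 0.089, 0.135).
- They are 0.292 m apart against 0.290 m expected, so both points fit.
- Station yaw is about -12.4° and its origin is about (0.494, -0.027).

First I rise, turn and shut the fingers.

Emit:
jog_arm:
  increments:
    - [[0,0,-0.3,0,0,-1,-1],[0,0,-0.3,0,0,-1,-1],[0,0,-0.3,0,0,-1,-1],[0,0,-0.3,0,0,-1,-1],[0,0,-0.3,0,0,-1,-1]]

```text
time: 0.52
tool_pos: [0.1491, -0.658, 0.3485]
tcp_rot: [-2.921, -1.152, -0.0]
wrist_force: [-0.9, 0.4, 0.0]
width: 0.298
grip_force: 0.0
```

Emit:
jog_arm:
  increments:
    - [[0,0,-0.3,0,0,-1,-1],[0,0,-0.3,0,0,-1,-1],[0,0,-0.3,0,0,-1,-1],[0,0,-0.3,0,0,-1,-1],[0,0,-0.3,0,0,-1,-1]]

```text
time: 0.93
tool_pos: [0.1491, -0.6581, 0.3935]
tcp_rot: [-2.523, -1.869, -0.001]
wrist_force: [0.3, 0.3, 0.2]
width: 0.0
grip_force: 0.0
```

Emit:
jog_arm:
  increments:
    - [[0,0,0,0,0,-0.8,-1],[0.98,0.37,0,0,0,0,-1],[0.98,0.37,0,0,0,0,-1],[0.98,0.37,0,0,0,0,-1],[0.98,0.37,0,0,0,0,-1]]

```text
time: 1.35
tool_pos: [0.2181, -0.5518, 0.393]
tcp_rot: [-2.449, -1.966, -0.001]
wrist_force: [1.1, -0.6, -1.6]
width: -0.002
grip_force: 0.0
```

Emit:
jog_arm:
  increments:
    - [[0.98,0.37,0,0,0,0,-1],[0.98,0.37,0,0,0,0,-1],[0.98,0.37,0,0,0,0,-1],[0.98,0.37,0,0,0,0,-1],[0.98,0.37,0,0,0,0,-1]]

```text
time: 1.77
tool_pos: [0.3041, -0.4198, 0.3933]
tcp_rot: [-2.449, -1.967, -0.0]
wrist_force: [0.2, -0.0, 0.3]
width: 0.002
grip_force: 0.0
```

Emit:
jog_arm:
  increments:
    - [[0.98,0.37,0,0,0,0,-1],[0.98,0.37,0,0,0,0,-1],[0.98,0.37,0,0,0,0,-1],[0.5,0.2,0,0,0,0,-1],[0,0,0,0,0,0,-1]]

```text
time: 2.18
tool_pos: [0.3655, -0.3264, 0.3935]
tcp_rot: [-2.445, -1.972, -0.002]
wrist_force: [0.1, 0.3, -0.1]
width: 0.0
grip_force: 0.0
```

```bash
cat > look.py <<'E'
from h import *
import sys
s=read_state();p,d=viewer.read_camera("wrist");C=cam("wrist",s)
cv2.imwrite(f"pics/{sys.argv[1]}.png",p)
for a,c,b,m in blobs(p,40):
    ys,xs=np.where(m&(d>0))
    if len(xs)<10: print(a,c,b);continue
    P=np.array([(lambda o,r,dd:o+r*dd)(*ray(C,(x,y)),d[y,x]) for x,y in zip(xs,ys)])
    e=np.linalg.svd((P-P.mean(0))[:,:2],full_matrices=False)[2][0]
    print(a,c,b,np.median(P,0).round(4),"mid",((np.percentile(P,2,0)+np.percentile(P,98,0))/2).round(4),"ztop",P[:,2].max().round(3),"axis deg",np.degrees(np.arctan2(e[1],e[0])).round(1))
E
python3 look.py w1
```

```text
(no output)
```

View pics/w1.png

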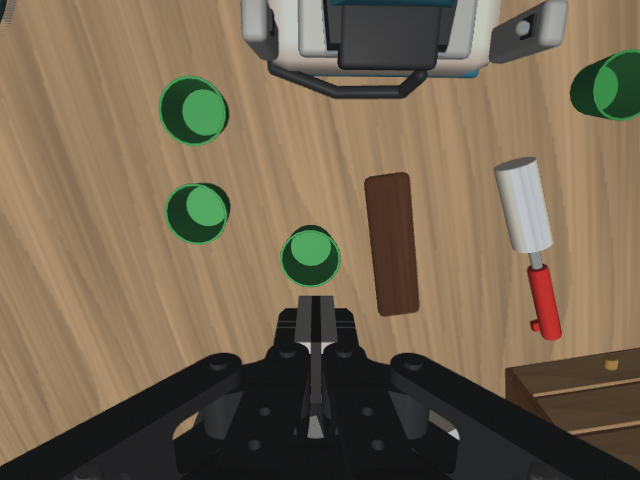

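The wrist view shows the station at the top, with the housings at (265,20) and (530,30). The orange bar is still out of view, so I go closer and look again.

Emit:
jog_arm:
  increments:
    - [[0.8,0.5,0,0,0,0,-1],[0.8,0.5,0,0,0,0,-1],[0.8,0.5,0,0,0,0,-1],[0.8,0.5,0,0,0,0,-1],[0,0,0,0,0,0,-1]]

```text
time: 2.65
tool_pos: [0.4455, -0.2466, 0.3934]
tcp_rot: [-2.446, -1.97, -0.003]
wrist_force: [-0.2, 0.3, 0.1]
width: -0.003
grip_force: 0.0
```

```bash
python3 look.py w2
```

```text
4272 (np.float64(315.2), np.float64(127.8)) [253, 108, 120, 41] [ 0.4621 -0.1768  0.2263] mid [ 0.4598 -0.1762  0.224 ] ztop 0.23 axis deg -13.1
```

The bar centre is confirmed at (0.460, -0.178), with its top at 0.230 and its axis at -13°. I go above it.

Emit:
jog_arm:
  increments:
    - [[0.57,0,0.5,0,0,0,-1],[0.57,0,0.5,0,0,0,-1],[0.57,0,0.6,0,0,0,-1],[0.57,0,0.6,0,0,0,-1],[0,0,0.5,0,0,0,-1]]

```text
time: 3.12
tool_pos: [0.4575, -0.1809, 0.3114]
tcp_rot: [-2.448, -1.967, 0.001]
wrist_force: [-0.6, -0.2, -0.4]
width: 0.002
grip_force: 0.0
```

```bash
python3 - <<'E'
import numpy as np
for q in np.arange(0,.87,.1).tolist()+[.72,.8,.84,.86]:
    print(round(q,2),"dy",round(100*(np.cos(.95)-np.cos(.95-q)),1),"ztcp",round(135+100*np.sin(.95-q)+12+73,1))
E
```

```text
0.0 dy 0.0 ztcp 301.3
0.1 dy -7.8 ztcp 295.1
0.2 dy -15.0 ztcp 288.2
0.3 dy -21.4 ztcp 280.5
0.4 dy -27.1 ztcp 272.3
0.5 dy -31.9 ztcp 263.5
0.6 dy -35.8 ztcp 254.3
0.7 dy -38.7 ztcp 244.7
0.8 dy -40.7 ztcp 234.9
0.72 dy -39.2 ztcp 242.8
0.8 dy -40.7 ztcp 234.9
0.84 dy -41.2 ztcp 231.0
0.86 dy -41.4 ztcp 229.0
```

Emit:
jog_arm:
  increments:
    - [[0,0,0.33,0,0,0,-1],[-0.26,0,0.21,0,0,0,-1],[-0.24,0,0.23,0,0,0,-1],[-0.21,0,0.26,0,0,0,-1],[-0.19,0,0.27,0,0,0,-1]]

```text
time: 3.53
tool_pos: [0.4517, -0.2109, 0.2748]
tcp_rot: [2.448, 1.965, -0.005]
wrist_force: [-5.3, -4.7, 7.5]
width: 0.001
grip_force: 4.1
```

```bash
python3 - <<'E'
from h import *
p,d=viewer.read_camera("side");C=cam("side");o=proj(C,(.46,-.19,.2)).astype(int);print(o,read_state()['wrist_force'])
c=p[o[1]-60:o[1]+60,o[0]-80:o[0]+80];cv2.imwrite("pics/s1.png",cv2.resize(c,(800,600),interpolation=2))
E
```

```text
[302 263] [-3.38013268 -7.7341788   6.52316978]
```

View pics/s1.png

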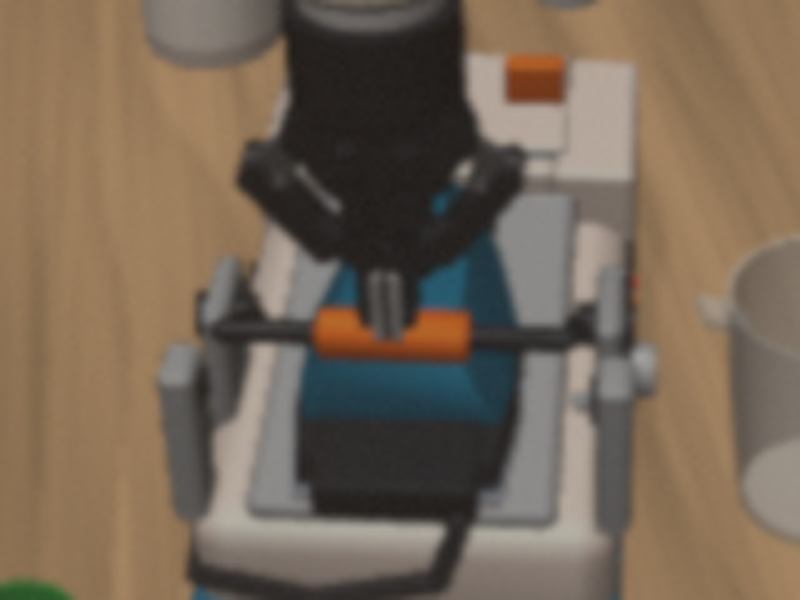

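The tip sits on the front half of the bar (crop ~(388,330)), and the force on the tool points to -y. I lift a little, move 9 mm towards the iron and press on.

Emit:
jog_arm:
  increments:
    - [[0.1,0,-0.25,0,0,0,-1],[0.25,0,0,0,0,0,-1],[0,0,0.25,0,0,0,-1],[-0.08,0,0.15,0,0,0,-1],[-0.08,0,0.15,0,0,0,-1]]

```text
time: 4.0
tool_pos: [0.4536, -0.2112, 0.2716]
tcp_rot: [2.433, 1.959, -0.018]
wrist_force: [-16.5, -26.3, 23.6]
width: 0.002
grip_force: 14.4
```

```bash
python3 - <<'E'
from h import *
s=read_state();p,d=viewer.read_camera("side");C=cam("side");o=proj(C,(.46,-.19,.2)).astype(int)
R=Ro.from_euler('z',-12.6,degrees=True).as_matrix();O=np.array([.4945,-.0246,0])
print(s['wrist_force'].round(1),(R.T@(s['tool_pos']-O)).round(4))
for a,c,b,m in blobs(p):
    print(a,c,b)
for q in (0.3,.4,.5,.6,.7,.8): print(q,proj(C,O+R@np.array([0,-.1-.1*np.cos(.95-q),.135+.1*np.sin(.95-q)])).round(1))
c=p[o[1]-60:o[1]+60,o[0]-80:o[0]+80];cv2.imwrite("pics/s2.png",cv2.resize(c,(800,600),interpolation=2))
E
```

```text
[-16.5 -26.3  23.6] [ 0.0008 -0.191   0.2716]
248 (np.float64(261.5), np.float64(183.9)) [250, 178, 24, 14]
79 (np.float64(328.4), np.float64(217.7)) [324, 214, 10, 9]
194 (np.float64(300.3), np.float64(270.9)) [285, 266, 31, 10]
0.3 [301.2 267.7]
0.4 [301.1 272.1]
0.5 [301.  276.4]
0.6 [301.  280.6]
0.7 [301.1 284.7]
0.8 [301.1 288.5]
```

View pics/s2.png

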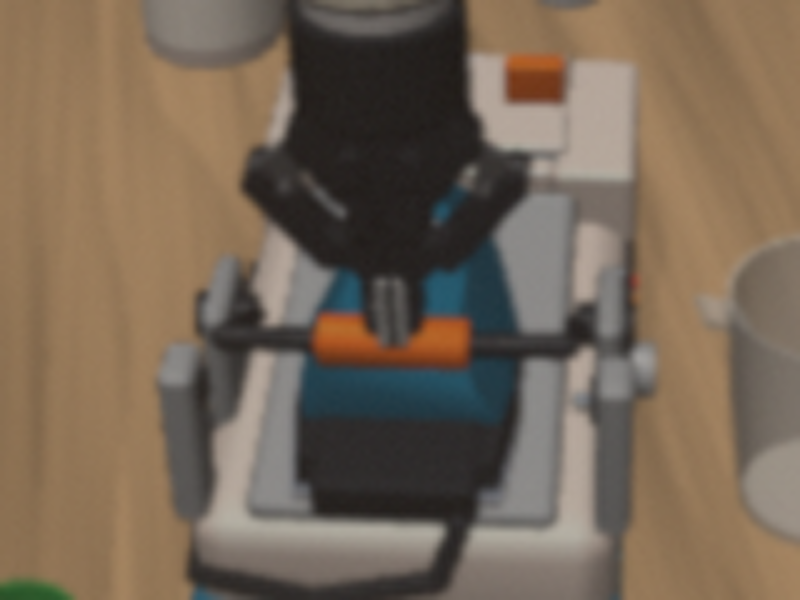

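Bar angle is about 0.38. The force is almost all radial, so my command sits too far towards +y. I relax it towards -y and follow the arc.

Emit:
jog_arm:
  increments:
    - [[-0.2,0,0,0,0,0,-1],[-0.1,0,0.12,0,0,0,-1],[-0.09,0,0.15,0,0,0,-1],[-0.08,0,0.15,0,0,0,-1],[-0.07,0,0.15,0,0,0,-1]]

```text
time: 4.47
tool_pos: [0.4512, -0.2233, 0.2512]
tcp_rot: [2.44, 1.961, -0.005]
wrist_force: [-5.4, -13.6, 7.8]
width: -0.0
grip_force: 6.6
```

```bash
cat > st.py <<'E'
from h import *
R=Ro.from_euler('z',-12.6,degrees=True).as_matrix();O=np.array([.4945,-.0246,0])
if __name__=="__main__":
    s=read_state();p,d=viewer.read_camera("side")
    print(s['time'],(R.T@s['wrist_force']).round(1),(R.T@(s['tool_pos']-O)).round(4))
    for a,c,b,m in blobs(p): print(a,c,b)
E
python3 st.py
```

```text
4.4667 [ -2.3 -14.5   7.8] [ 0.0011 -0.2034  0.2512]
248 (np.float64(261.5), np.float64(183.9)) [250, 178, 24, 14]
80 (np.float64(328.5), np.float64(217.7)) [324, 214, 10, 9]
87 (np.float64(290.4), np.float64(279.9)) [285, 276, 13, 9]
89 (np.float64(309.1), np.float64(280.9)) [299, 277, 17, 8]
```

Emit:
jog_arm:
  increments:
    - [[-0.1,0,0.16,0,0,0,-1],[-0.06,0,0.16,0,0,0,-1],[-0.06,0,0.16,0,0,0,-1],[-0.04,0,0.16,0,0,0,-1],[-0.02,0,0.16,0,0,0,-1]]

```text
time: 4.93
tool_pos: [0.4504, -0.2304, 0.2268]
tcp_rot: [2.441, 1.96, 0.0]
wrist_force: [0.1, -9.2, 4.8]
width: 0.005
grip_force: 4.6
```

```bash
python3 st.py
```

```text
4.9333 [ 2.1 -8.9  4.8] [ 0.0019 -0.2105  0.2268]
248 (np.float64(261.5), np.float64(183.9)) [250, 178, 24, 14]
80 (np.float64(328.5), np.float64(217.7)) [324, 214, 10, 9]
92 (np.float64(290.6), np.float64(289.3)) [285, 285, 13, 9]
85 (np.float64(310.2), np.float64(290.3)) [304, 286, 12, 9]
```

Bar angle is about 0.83 and the resistance has dropped. I take off the side load, lift and check that it stays.

Emit:
jog_arm:
  increments:
    - [[-0.1,0,0.05,0,0,0,-1],[-0.05,0,0,0,0,0,-1],[0,0,-0.2,0,0,0,-1],[0,0,-0.6,0,0,0,-1],[0,0,-1,0,0,0,-1]]

```text
time: 5.4
tool_pos: [0.4454, -0.23, 0.2736]
tcp_rot: [-2.444, -1.962, 0.003]
wrist_force: [0.1, -0.3, -0.5]
width: 0.003
grip_force: 0.0
```

Emit:
jog_arm:
  increments:
    - [[0,0,-1,0,0,0,-1],[0,0,-1,0,0,0,-1],[0,0,-1,0,0,0,-1],[0,0,-1,0,0,0,-1],[0,0,0,0,0,0,-1]]

```text
time: 5.82
tool_pos: [0.4493, -0.232, 0.4039]
tcp_rot: [2.441, 1.96, 0.007]
wrist_force: [0.6, -0.9, 1.2]
width: -0.003
grip_force: 0.0
```

```bash
python3 st.py
```

```text
5.8167 [ 0.8 -0.8  1.2] [ 0.0011 -0.2123  0.4039]
181 (np.float64(259.1), np.float64(183.5)) [250, 178, 22, 14]
78 (np.float64(328.5), np.float64(217.6)) [324, 214, 10, 8]
253 (np.float64(300.1), np.float64(286.9)) [285, 283, 31, 9]
```

The bar rests at row 286.9, about angle 0.8, so it holds. On to the flap: translate first, then turn by 90°.

Emit:
jog_arm:
  increments:
    - [[0.94,0.14,-0.1,0,0,0,-1],[0.94,0.14,-0.1,0,0,0,-1],[0.94,0.14,-0.1,0,0,0,-1],[0.94,0.14,-0.1,0,0,0,-1],[0.94,0.14,-0.1,0,0,0,-1]]

```text
time: 6.28
tool_pos: [0.4979, -0.0964, 0.4096]
tcp_rot: [-2.448, -1.965, 0.002]
wrist_force: [1.2, -1.0, 0.6]
width: -0.002
grip_force: 0.0
```

Emit:
jog_arm:
  increments:
    - [[0.94,0.14,0,0,0,0,-1],[0.94,0.14,0,0,0,0,-1],[0.94,0.14,0,0,0,0,0],[0.94,0.14,0,0,0,0,0],[0.94,0.14,0,0,0,0,0]]

```text
time: 6.7
tool_pos: [0.5489, 0.0369, 0.4094]
tcp_rot: [-2.448, -1.966, 0.003]
wrist_force: [1.2, -0.6, -0.2]
width: 0.421
grip_force: 0.0
```

Emit:
jog_arm:
  increments:
    - [[0,0,0,0,0,-1,0],[0,0,0,0,0,-1,0],[0,0,0,0,0,-1,0],[0,0,0,0,0,-1,0],[0,0,0,0,0,-1,0]]

```text
time: 7.12
tool_pos: [0.5486, 0.0357, 0.4092]
tcp_rot: [-1.848, -2.537, 0.003]
wrist_force: [-0.8, -0.8, -0.3]
width: 0.498
grip_force: 0.0
```

Emit:
jog_arm:
  increments:
    - [[0,0,0,0,0,-1,0],[0,0,0,0,0,-1,0],[0,0,0,0,0,-1,0],[0,0,0,0,0,-1,0],[0,0,0,0,0,-1,0]]

```text
time: 7.53
tool_pos: [0.5486, 0.0355, 0.4092]
tcp_rot: [-1.129, -2.928, 0.001]
wrist_force: [-0.5, -0.6, 0.3]
width: 0.499
grip_force: 0.0
```

Emit:
jog_arm:
  increments:
    - [[0,0,0,0,0,-1,0],[0,0,0,0,0,-1,0],[0,0,0,0,0,-1,0],[0,0,0,0,0,-1,0],[0,0,0,0,0,-1,0]]

```text
time: 7.95
tool_pos: [0.5486, 0.0355, 0.4093]
tcp_rot: [-0.332, -3.121, 0.0]
wrist_force: [0.4, -0.7, 1.2]
width: 0.503
grip_force: 0.0
```

```bash
python3 look.py w3; python3 - <<'E'
from h import *
s=read_state();print(s['tool_pos'],Ro.from_rotvec(s['tcp_rot']).as_matrix().round(3),s['q'].round(2))
p,d=viewer.read_camera("scene");C=cam("scene")
for a,c,b,m in blobs(p):
    ys,xs=np.where(m&(d>0));P=np.array([(lambda o,r,dd:o+r*dd)(*ray(C,(x,y)),d[y,x]) for x,y in zip(xs,ys)]);print(a,c,np.median(P,0).round(3),P[:,2].max().round(3))
E
```

```text
320 (np.float64(3.0), np.float64(186.7)) [0, 149, 10, 59] [ 0.4714 -0.2116  0.1588] mid [ 0.4649 -0.2111  0.1589] ztop 0.162 axis deg -16.7
527 (np.float64(87.3), np.float64(178.8)) [73, 169, 30, 20] [ 0.4782 -0.087   0.2472] mid [ 0.4781 -0.0871  0.2471] ztop 0.25 axis deg 75.3
563 (np.float64(383.5), np.float64(222.0)) [376, 203, 16, 39] [0.5686 0.0914 0.1484] mid [0.5688 0.0915 0.1479] ztop 0.151 axis deg -12.9
[0.5485552  0.03545326 0.40929101] [[-0.979  0.206 -0.003]
 [ 0.206  0.979  0.   ]
 [ 0.003 -0.    -1.   ]] [ 0.02 -0.02  1.73  0.    1.44 -1.34]
605 (np.float64(398.2), np.float64(129.5)) [0.39  0.399 0.11 ] 0.118
29 (np.float64(260.5), np.float64(215.4)) [ 0.48  -0.091  0.249] 0.253
49 (np.float64(352.3), np.float64(228.2)) [0.572 0.086 0.148] 0.154
266 (np.float64(205.4), np.float64(260.8)) [ 0.452 -0.219  0.162] 0.168
```

View pics/w3.png

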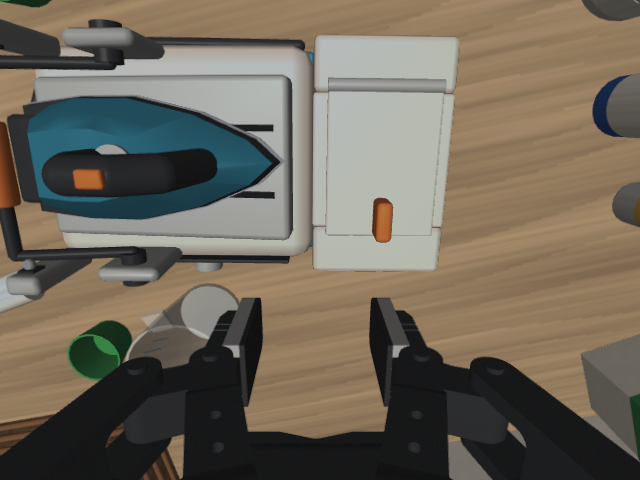

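The hoop's bar top is at 0.162, which matches angle 0.80, and the iron has not moved. The flap grip is at pixel (383,222), world (0.569, 0.091). I move over it and go down.

Emit:
jog_arm:
  increments:
    - [[-0.06,0.39,0.6,0,0,0,0],[-0.06,0.39,0.6,0,0,0,0],[-0.06,0.39,0.6,0,0,0,0],[-0.06,0.39,0.6,0,0,0,0],[-0.06,0.39,0.6,0,0,0,0]]

```text
time: 8.47
tool_pos: [0.5702, 0.0911, 0.3193]
tcp_rot: [-0.346, -3.121, 0.0]
wrist_force: [0.3, 0.1, 0.7]
width: 0.502
grip_force: 0.0
```

```bash
python3 look.py w4; python3 -c "
from h import *
s=read_state();print(s['tool_pos'])"
```

```text
1010 (np.float64(315.6), np.float64(240.5)) [306, 215, 20, 52] [0.5681 0.092  0.1484] mid [0.5687 0.0918 0.1481] ztop 0.151 axis deg -12.5
[0.56896348 0.09266349 0.31477531]
```

Emit:
jog_arm:
  increments:
    - [[0,0,0.8,0,0,0,0],[0,0,0.9,0,0,0,0],[0,0,0.9,0,0,0,0],[0,0,0.8,0,0,0,0],[0,0,0.4,0,0,0,0]]

```text
time: 8.93
tool_pos: [0.5681, 0.0903, 0.2033]
tcp_rot: [-0.344, -3.116, 0.002]
wrist_force: [-1.2, 0.3, -0.1]
width: 0.498
grip_force: 0.0
```

Emit:
jog_arm:
  increments:
    - [[0,0,0.05,0,0,0,-1],[0,0,0,0,0,0,-1],[0,0,0,0,0,0,-1],[0,0,0,0,0,0,-1],[0,0,0,0,0,0,-1]]
  force: 60

```text
time: 9.35
tool_pos: [0.5708, 0.0911, 0.2067]
tcp_rot: [0.341, 3.122, 0.001]
wrist_force: [-0.2, 1.2, -4.2]
width: 0.145
grip_force: 60.8
```

Both pads are closed on the grip (width about 12 mm, 60 N). I lift along the hinge arc, turning with the flap: 24° first.

Emit:
jog_arm:
  increments:
    - [[0.255,0,-0.308,0,-0.8,0,-1],[0.255,0,-0.308,0,-0.8,0,-1],[0.255,0,-0.308,0,-0.8,0,-1],[0.255,0,-0.308,0,-0.8,0,-1],[0.255,0,-0.308,0,-0.8,0,-1]]
  force: 80

```text
time: 9.77
tool_pos: [0.5259, 0.101, 0.2456]
tcp_rot: [0.296, 2.704, -0.061]
wrist_force: [0.7, 0.3, -5.9]
width: 0.14
grip_force: 83.5
```

```bash
cat > fl.py <<'E'
from st import *
import sys
H=O+R@np.array([-.066,.1275,.118]);s=read_state()
M=R.T@Ro.from_rotvec(s['tcp_rot']).as_matrix();z=M[:,2]
g=R.T@(s['tool_pos']-H)
print("tilt deg",np.degrees(np.arctan2(z[0],-z[2])).round(1),"TCP from hinge",g.round(4),"dir deg",(np.degrees(np.arctan2(g[2],g[0]))-np.degrees(np.arctan2(86.5,114))).round(1),"F",(R.T@s['wrist_force']).round(1),s['width'].round(3),s['grip_force'])
p,d=viewer.read_camera("scene");cv2.imwrite(f"pics/{sys.argv[1]}.png",cv2.resize(p[150:300,270:430],(640,600),interpolation=2))
p,d=viewer.read_camera("wrist");cv2.imwrite(f"pics/{sys.argv[1]}w.png",p)
p,d=viewer.read_camera("side");cv2.imwrite(f"pics/{sys.argv[1]}s.png",cv2.resize(p[170:290,240:400],(800,600),interpolation=2))
E
python3 fl.py f1
```

```text
Traceback (most recent call last):
  File "fl.py", line 6, in <module>
    print("tilt deg",np.degrees(np.arctan2(z[0],-z[2])).round(1),"TCP from hinge",g.round(4),"dir deg",(np.degrees(np.arctan2(g[2],g[0]))-np.degrees(np.arctan2(86.5,114))).round(1),"F",(R.T@s['wrist_force']).round(1),s['width'].round(3),s['grip_force'])
                                                                                                                                                                                                                         ^^^^^^^^^^^^^^^^
AttributeError: 'float' object has no attribute 'round'
```

```bash
sed -i "s/s\['width'\].round(3)/s['width']/" fl.py; python3 fl.py f1
```

```text
tilt deg 24.2 TCP from hinge [0.0693 0.0019 0.1276] dir deg 24.3 F [ 0.6  0.4 -5.9] 0.13972898241252835 83.54973435401917
```

View pics/f1.png

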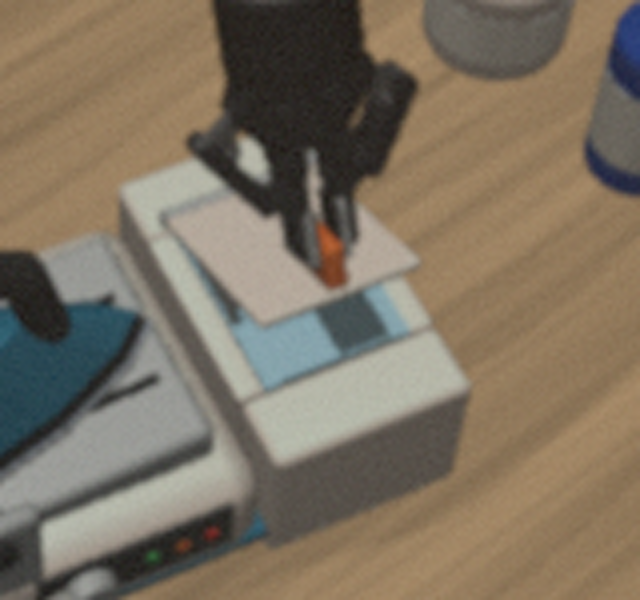

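The flap is held and open at about 24°: the near wing at crop (225,290) is grey and no green shows yet. Now about 17° more.

Emit:
jog_arm:
  increments:
    - [[0.22,0,-0.27,0,-0.7,0,-1],[0.22,0,-0.27,0,-0.7,0,-1],[0.22,0,-0.27,0,-0.7,0,-1],[0.22,0,-0.27,0,-0.7,0,-1],[0,0,0,0,0,0,-1]]

```text
time: 10.33
tool_pos: [0.488, 0.1095, 0.2597]
tcp_rot: [0.261, 2.416, -0.098]
wrist_force: [1.5, 1.2, -3.0]
width: 0.134
grip_force: 83.7
```

```bash
python3 fl.py f2; python3 st.py
```

```text
tilt deg 40.9 TCP from hinge [0.0304 0.0019 0.1417] dir deg 40.7 F [ 1.2  1.5 -3. ] 0.13449885983854007 83.728187084198
10.4833 [-0.7  4.6 -5.1] [-0.0345  0.1294  0.2594]
238 (np.float64(261.4), np.float64(183.6)) [250, 178, 24, 14]
15 (np.float64(319.1), np.float64(195.2)) [316, 192, 6, 7]
18 (np.float64(304.0), np.float64(222.5)) [302, 221, 5, 4]
246 (np.float64(300.1), np.float64(286.8)) [285, 283, 31, 9]
```

View pics/f2.png

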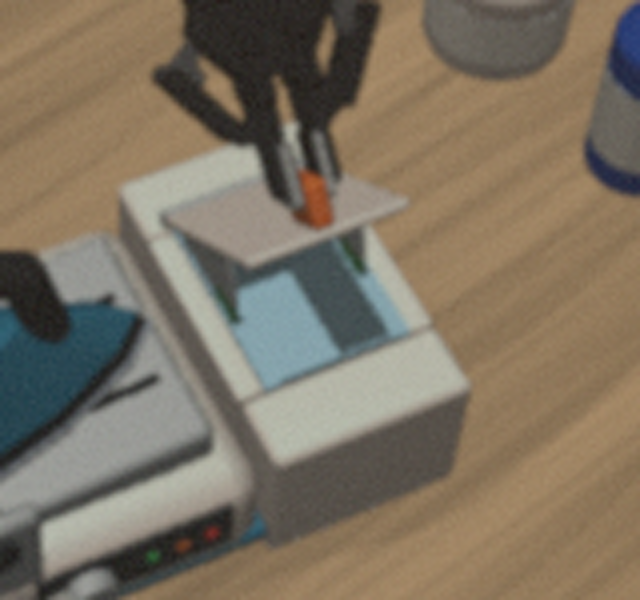

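Green shows at the feet of both wings, crop (235,310) and (355,255), with no red. The tilt is 40.9°, and the hoop is still down at row 286.8. I hold for one still call, then hand in.

Emit:
jog_arm:
  increments:
    - [[0,0,0,0,0,0,-1],[0,0,0,0,0,0,-1],[0,0,0,0,0,0,-1],[0,0,0,0,0,0,-1],[0,0,0,0,0,0,-1]]

```text
time: 10.95
tool_pos: [0.4893, 0.1091, 0.2591]
tcp_rot: [0.266, 2.42, -0.097]
wrist_force: [0.5, 6.0, -3.9]
width: 0.139
grip_force: 83.9
```

```bash
python3 fl.py f3; python3 -c "
from workcell import bot
print(bot.finish_job())"
```

```text
tilt deg 40.6 TCP from hinge [0.0318 0.0019 0.1411] dir deg 40.1 F [-0.8  5.9 -3.9] 0.13918190888887033 83.92205715179443
the job is handed in; nothing more can be done
None
```

The locking hoop is pressed down and stays down by itself, and the arm is holding the filler flap at about 41°, with green showing and no red; I handed the job in at about 11 s, and the iron was still in place when I last checked it, before the flap lift.

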